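# Fit and wind up an adjustable toe link on a suspension display rig

## Robot

A 6-joint arm with a two-finger parallel gripper is mounted at the origin on the work surface. World frame = base frame: x ahead of the robot, y to its left, z up, the work surface at z = 0. Lengths are in m, angles in rad, forces in N, time in s.
With the tool pointing down it reaches from about 0.375 to 0.9 m from the base axis. Payload 3.1 kg.
Tool frame: the origin (TCP) lies at the centre of the arm's flange, where the gripper is bolted on; the fingertips stand 173 mm ahead of it and the grasp point (between the pads) lies 155 mm ahead of it; z points along the fingers, x is the direction in which the jaws open and shut, and the axes are right-handed (so a half turn about z gives the same grasp; the last joint's range is limited). The gripper opens to 85 mm and grips with 20 to 120 N. Pads are 22 mm wide; open, the fingers measure 114 mm over their backs; the gripper's body (76 mm by 85 mm) begins 54 mm behind the grasp point. The pads swing forward as they close: fully open they stand 13 mm farther back than shut.
Start: joints at [1.073, 0.527, 1.433, -0, 1.181, -0.178], TCP at [0.196, 0.593, 0.405] pointing down, gripper open.
Joint ranges: [-3.08, 3.08], [-0.75, 2.2], [0.22, 2.44], [-1.43, 4.57], [0, 2.65], [-2.85, 2.85]. Speed limits (rad/s): [2.79, 2.79, 3.14, 3.14, 3.14, 3.14].

## Interface

Orientations are given as a unit quaternion [x, y, z, w].
In Python, from station import manip gives the robot as it stands.
- The arm moves only by the shell command python3 -m jog 'ROWS' [OPENING] [FORCE]. ROWS is JSON, a list that holds one entry, the list of rows, each a list of 4 numbers: the shift along the world's x, y, z in mm, then the turn about the world's z in degrees. A call has exactly 8 rows; each row shifts and turns the commanded pose from where the row before left it; what a row does not reach is not made up. A row lasts 1/8 s, in which the tool goes at most 62.5 mm and 10.7 degrees, less where a joint would pass 70% of its speed; a pose out of reach is approached as far as the arm can. A call is refused whole if a number of a shift passes 62.5 or a number of a turn 10.7, either way. A call with a gripper value outside its range is refused whole. OPENING is the opening in per cent of the stroke, from 0 (shut) to 100 (fully open), set as the call begins (- or left out, the last holds). The fingers move at their own pace and stop on an object; FORCE is the grip in N (left out, the last holds). Time passes only in rows, so rows that do not move let the fingers close, or fill a call up. It gives the time, the measured TCP pose, the force and the opening at its end, in the units of the state.
- manip.sense(): the state, without advancing time (a new reading comes with each control period).
- manip.snapshot(name): name is "scene" or "top" or "wrist"; returns the picture (480x640x3 uint8, red, green, blue); there is no depth.
- manip.camera_info(name): a dict with "fx", "fy", "cx", "cy" (pixels), "k1" (the pictures are not rectified: a ray, as slopes to the right and down, at radius r is drawn at 1 + k1 r^2 times it, then the intrinsics apply), "R" (3x3) and "t" (3): a world point X has camera coordinates R X + t. Camera axes: x right, y down, z forward; pixel columns grow to the right and rows downward; lengths in m; the calibration is good to about 2 mm. A picture is of the moment at which its call begins: read the wrist's pose just before it. camera_info takes no time and is no camera call; for the wrist camera it gives the pose at the moment of the call.
- manip.sign_off(): hands the job in, once; it reports no verdict.
The state is a dict: "t": time; "q": joint angles; "qd": joint speeds; "tau": joint torques, N m; "tcp_pos": TCP position; "tool_rot": TCP orientation; "force": force on the tool from outside, world axes, zero at the start; "ft_torque": the same for the moment, N m; "finger_gap": opening from 0.0 (shut) to 1.0 (fully open).
Only numpy, scipy, OpenCV 4.12 (cv2) and the standard library are available. Lean on these libraries where they do the work, as an engineer would, in place of code of your own. Each camera call takes 0.05 s, during which the arm holds its last target. There are 200 camera calls.

## Task

Take the adjustable toe link off its rest, hang it by its two keyhole ends on the two headed studs of the hub rig (either way round) and let go of it. Then take it again by its tommy bars and wind the barrel, bar after bar, in the tightening direction until it comes up against its thread stop, so that both ends draw in, lock under the stud heads and pull the sprung hub knuckle inwards. Leave the link taut and untouched, and leave everything else on the bench where it is.

Things in the scene. Friction and masses are not known exactly. Their poses are not given: they have to be found in the camera images.
- link: Adjustable toe link: a plain steel turnbuckle, 242 mm long, about 0.4 kg. Origin on its axis at mid-barrel; x runs along the axis towards the tommy bars, z up as it lies. Dark round barrel 28 mm across, x = -45 to 45 mm (40 mm rim at x < -33); plain and free to grip from x = -30 to 20, balanced near 0. Rods and flat end tongues beyond it; the tongues stay level, only the barrel turns.
- hole_bars (a point): Centre of the keyhole opening in the tongue at the link's +x end, 92 mm from the link's origin at barrel 0. Tongue level, 40 mm wide, 6 mm thick, its middle at the axis height. The 23 mm opening tapers outwards (away from the barrel) into an 8 mm neck whose closed end is 20 mm beyond this point.
- hole_plain (a point): The same on the other tongue, at the link's -x end.
- bar_hub (a point): Point on the link's axis, x = 33 mm, inside a 31 mm collar (14 mm long) from which four tommy bars stand out 90 degrees apart: 8 mm pins with 12 mm balls, ball centres 42 mm from the axis. They turn with the barrel; this point does not.
- barrel (a joint): Turn of the barrel (rad) about the link's +x, right-hand rule. Positive tightens: the upper bar moves to the link's -y. At 0 and each quarter turn a bar points straight up. Each rad draws each end in 3 mm. Starts at -0.5 to 0.5; hard thread stop at 7.0. Stays put; 2 to 4 N at a ball turns it, up to 12 where a neck drags on a stud. Studs reach the neck ends near 5.7, then the knuckle is pulled.
- rest: Fixed stand the link lies on at the start, x along it: base 250 x 90 mm, 6 mm thick; two posts 30 mm long at x = -100 and 100 mm, flat tops 60 mm above the table with side lips 6 mm higher, 46 mm apart. Origin at the table under its centre. The link's axis lies 63 mm above the table.
- rig: Fixed hub rig: base plate 310 x 120 x 8 mm. Origin at table height midway between the studs; x from the bracket to the sliding hub knuckle with its upright brake disc (96 mm across, at x = 143 to 153 mm). Bracket and knuckle have flat tops 60 mm above the table, 46 mm long, 60 mm wide, a headed stud on each; the link hung there has its axis 63 mm above the table.
- stud_bracket (a point): Foot of the fixed upright stud, on the bracket's flat top, at x = -92 mm of the rig: 6 mm shank 8.5 mm high, then a bevelled head 13 mm across and 5 mm thick (top 13.5 mm above the flat).
- stud_knuckle (a point): Foot of the like stud on the knuckle's flat top, at x = 92 mm of the rig when the knuckle is out.
- knuckle (a joint): How far the hub knuckle is drawn in towards the bracket (m). 0 at the start; a spring pushes it out (3 N at 0, 7 N at 8 mm). About 8 mm when the link is wound to its stop.
- socket: Bystander: a plain steel 26 mm round socket, 40 mm tall, standing; origin at the centre of its foot
- ring_bush: Bystander: a black rubber bush, 40 mm across, 30 mm tall; origin at the centre of its foot
- drop_link: Bystander: a solid dark drop link 170 mm long, lying; a round eye at each end, no keyholes, no tommy bars; not to be used; origin at its middle
- spanner: Bystander: a steel spanner lying on the table; not needed
- driver: Bystander: a screwdriver lying on the table; not needed
- grease_tin: Bystander: a bare metal tin 66 mm across, 70 mm tall; origin at the centre of its foot
- ball_joint: Bystander: a ball joint, 44 mm across with an upright pin, 50 mm tall; origin at the centre of its foot

How it is judged:
On the way, in this order (a step that is already met when the one before it is completed fails the run):
1. the link lies on both flats of the rig with a stud through each keyhole, let go, the knuckle still out (z of link in the frame of rig between 0.058 and 0.067 m and x of link in the frame of rig between -0.015 and 0.015 m and y of link in the frame of rig between -0.011 and 0.011 m and angle between the x axis of link and the x axis of rig, either way round below 0.12 rad and contact force between the fingers and link below 0.3 N and value of joint knuckle below 0.002 m), for 0.2 s.
2. the barrel has been wound until the studs are in the necks and the knuckle is drawn in (value of joint barrel above 6.5 rad and value of joint knuckle above 0.004 m), for 0.2 s.
At the end, for the whole second after the job is handed in: The link lies on both flats of the rig, a stud through each keyhole (axis 58 to 67 mm high, middle within 15 mm along and 11 mm across of midway between the studs, in line to 0.12 rad), barrel wound above 6.5 rad, knuckle drawn in over 4 mm, all at rest (all of step 2 and z of link in the frame of rig between 0.058 and 0.067 m and x of link in the frame of rig between -0.015 and 0.015 m and y of link in the frame of rig between -0.011 and 0.011 m and angle between the x axis of link and the x axis of rig, either way round below 0.12 rad and velocity of joint barrel below 0.1 rad/s and linear speed of link below 0.02 m/s); the robot touches nothing.
It fails at once if the link is dropped on the bench (height (world z) of link below 0.045 m).
It fails at once if a bystander is knocked away (more than 40 mm) (distance of any of socket, ring_bush, drop_link, spanner, driver, grease_tin, ball_joint from where it was at the start of the episode above 0.04 m).
It also fails if it takes over 61 s, if anything falls off the work surface, if the arm or the gripper's body presses on something with over 40 N, if the wrist force passes 120 N, or if a joint passes its speed limit or range.

## Working session

There is one attempt and no reset: what is moved stays moved. The work goes in short steps, Python scripts to look and compute and a shell command to move; the robot and the scene stay as the last step left them, time stands still between calls to the robot, and variables do not carry over. Pictures are saved under pics/ and viewed, about 8 in all and at most 12, crops included, and the job is handed in when it is done.

```bash
ls; mkdir -p pics; python3 - <<'E'
from station import manip
import cv2,json
s=manip.sense();print({k:s[k] for k in('t','tcp_pos','tool_rot','force','finger_gap')})
for n in('top','scene'):
    im=manip.snapshot(n);cv2.imwrite(f'pics/{n}0.png',im[:,:,::-1]);c=manip.camera_info(n);print(n,c)
E
```

```text
pics
{'t': 0.0, 'tcp_pos': array([0.19628906, 0.59302144, 0.403724  ]), 'tool_rot': array([ 8.10664187e-01,  5.85510354e-01, -9.93304243e-04,  4.63687711e-04]), 'force': array([ 0.66233121, -0.41420254,  0.4809328 ]), 'finger_gap': 0.9995538987829996}
top {'fx': 619.682476809392, 'fy': 619.682476809392, 'cx': 314.4393276480601, 'cy': 238.7726566035495, 'k1': -0.138611891792831, 'R': array([[-0.0272617 , -0.99961781,  0.00458575],
       [-0.99551933,  0.02673383, -0.09070038],
       [ 0.09054312, -0.00703785, -0.99586767]]), 't': array([0.00893041, 0.54682337, 1.64687103])}
scene {'fx': 624.623610788352, 'fy': 624.623610788352, 'cx': 309.29314711023466, 'cy': 233.82131448962483, 'k1': 0.026734964137269286, 'R': array([[-0.56020897,  0.82828271,  0.01066145],
       [ 0.47168793,  0.32955348, -0.81786613],
       [-0.68093789, -0.45314707, -0.57530977]]), 't': array([ 0.29229871, -0.18258349,  1.79725752])}
```

View pics/top0.png

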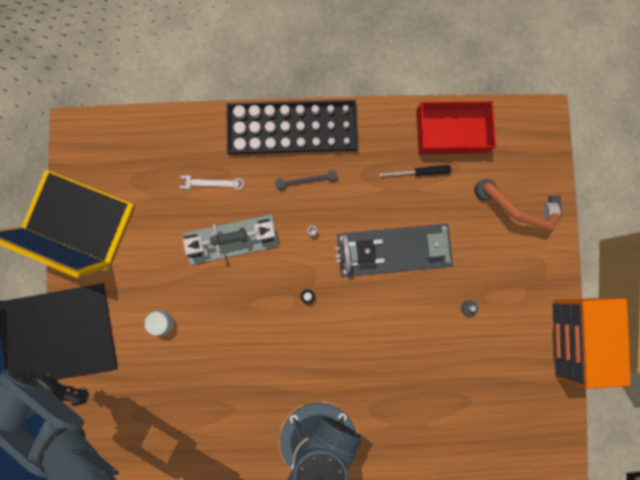

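View pics/scene0.png

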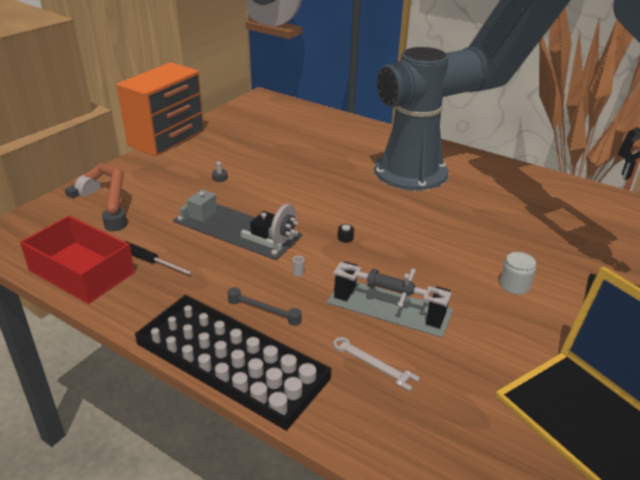

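Top view: the link on its rest is centred near (231,239), with the bars towards the left (+y). The rig is near (395,250), with its disc at (346,255), also on the left. I'll go closer with the wrist camera, so first rough positions and the wrist view.

```bash
cat > h.py <<'E'
from station import manip
import numpy as np, cv2
def ray(ci,u,v):
    d=np.array([(u-ci['cx'])/ci['fx'],(v-ci['cy'])/ci['fy']]);s=d.copy()
    for _ in range(20): s=d/(1+ci['k1']*(s@s))
    R,t=np.array(ci['R']),np.array(ci['t'])
    return -R.T@t, R.T@np.array([s[0],s[1],1])
def onz(ci,u,v,z):
    o,d=ray(ci,u,v); return o+d*(z-o[2])/d[2]
def proj(ci,X):
    c=np.array(ci['R'])@np.array(X)+np.array(ci['t']);s=c[:2]/c[2];s=s*(1+ci['k1']*(s@s))
    return s*[ci['fx'],ci['fy']]+[ci['cx'],ci['cy']]
def yaw():
    from scipy.spatial.transform import Rotation as r
    x=r.from_quat(manip.sense()['tool_rot']).as_matrix(); return x
E
python3 - <<'E'
from h import *
c=manip.camera_info('top')
for n,u,v,z in[('link',231,239,.063),('rig',395,250,.03),('linkL',192,244,.063),('linkR',269,232,.063),('brk',438,247,.06),('knu',366,252,.06),('socket',312,231,.04),('bush',308,297,.03)]: print(n,onz(c,u,v,z).round(3))
print(yaw().round(3)); w=manip.camera_info('wrist'); print(w, -np.array(w['R']).T@w['t'])
im=cv2.imread('pics/top0.png');a=im[205:275,175:285];b=im[215:285,330:460]
cv2.imwrite('pics/crop.png',np.vstack([cv2.resize(cv2.copyMakeBorder(a,0,0,0,20,0),None,fx=5,fy=4.2,interpolation=2)[:294],cv2.resize(b,None,fx=5,fy=4.2,interpolation=2)]))
E
```

```text
link [0.549 0.215 0.063]
rig [ 0.51  -0.222  0.03 ]
linkL [0.538 0.319 0.063]
linkR [0.565 0.114 0.063]
brk [ 0.513 -0.333  0.06 ]
knu [ 0.505 -0.141  0.06 ]
socket [0.567 0.    0.04 ]
bush [0.391 0.016 0.03 ]
[[ 0.314  0.949 -0.001]
 [ 0.949 -0.314 -0.002]
 [-0.002 -0.    -1.   ]]
{'fx': 393.837247388165, 'fy': 393.837247388165, 'cx': 321.34115241846604, 'cy': 241.05304815631897, 'k1': -0.06042347220390674, 'R': array([[ 3.15069884e-01,  9.49068009e-01, -9.38961713e-04],
       [ 9.08942785e-01, -3.01464254e-01,  2.87997077e-01],
       [ 2.73045749e-01, -9.15926681e-02, -9.57630828e-01]]), 't': array([-0.62442216, -0.03746009,  0.37992259])} [0.12704945 0.61612434 0.37402767]
```

```bash
python3 -m jog '[[[42,-42,0,-8],[42,-42,0,-8],[42,-42,0,-8],[42,-42,0,-8],[42,-42,0,-8],[42,-42,0,-8],[42,-42,0,-8],[42,-42,-5,-8]]]' 100 60; python3 - <<'E'
from h import *
import json
s=manip.sense();c=manip.camera_info('wrist');im=manip.snapshot('wrist');cv2.imwrite('pics/w1.png',im[:,:,::-1])
print(s['tcp_pos'],np.abs(s['qd']).max(),yaw()[:,0]); json.dump({k:np.array(v).tolist() for k,v in c.items()},open('w1.json','w'))
E
```

```text
t: 1.1
tcp_pos: [0.5337, 0.2558, 0.3997]
tool_rot: [0.998, 0.065, 0.0, -0.0]
force: [-0.3, 0.3, -0.6]
finger_gap: 1.0
[0.53365348 0.25575205 0.39967633] 0.7324244076843537 [0.99262849 0.12108162 0.00528358]
```

View pics/crop.png

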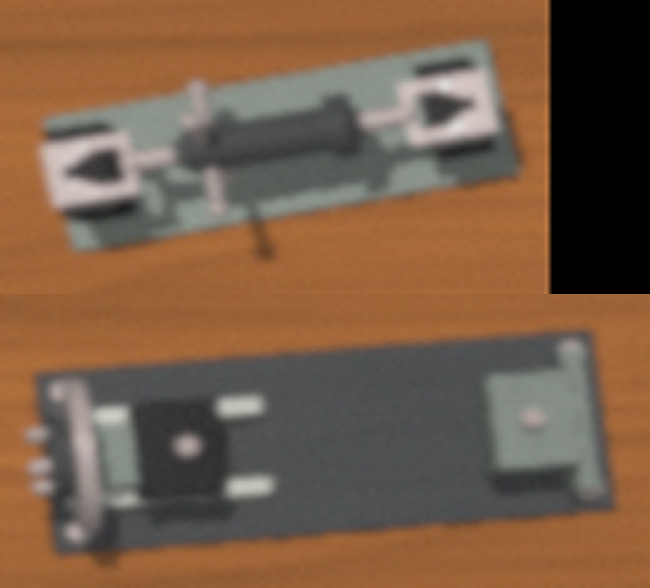

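View pics/w1.png

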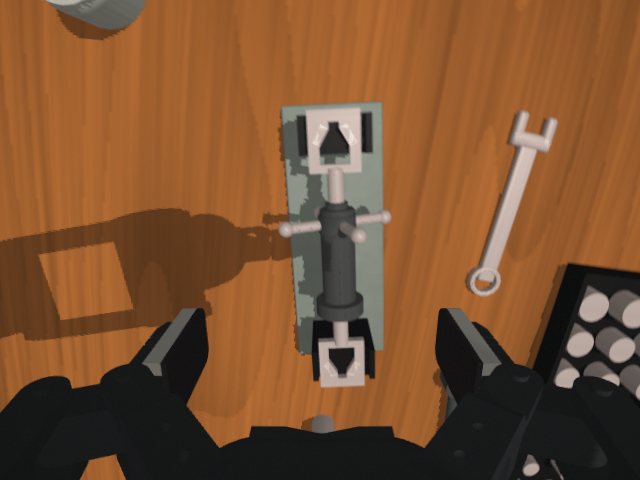

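Wrist view: the link is vertical in the picture, outer tongue edges at about (333,109) (bars end) and (343,387). Bar balls are at (286,230), (386,217) and the upper one at (359,236).

```bash
python3 - <<'E'
from h import *
import json
c=json.load(open('w1.json'));im=cv2.imread('pics/w1.png')
hsv=cv2.cvtColor(im,cv2.COLOR_BGR2HSV)
m=((hsv[...,1]<60)&(hsv[...,2]>140)).astype('uint8')
m[:,:260]=0;m[:,400:]=0;m[:90]=0;m[400:]=0
m=cv2.morphologyEx(m,cv2.MORPH_OPEN,np.ones((5,5)))
E=[]
n,l,st,ce=cv2.connectedComponentsWithStats(m)
for i in range(1,n):
    if st[i,4]>60: print(st[i],ce[i])
def P(u,v,z=.066): return onz(c,u,v,z)[:2]
a,b=P(333,109),P(343,387);d=a-b;print('ends',a,b,np.linalg.norm(d),(a+b)/2,np.degrees(np.arctan2(d[1],d[0])))
print('tongue widths',np.linalg.norm(P(306,130)-P(361,130)),np.linalg.norm(P(320,370)-P(365,370)))
# keyhole wide-part: mid of inner edge of openings
for u,v in[(334,140),(343,360)]: print(P(u,v))
ax=d/np.linalg.norm(d);hub=(a+b)/2+ax*.033
yl=np.array([-ax[1],ax[0]])
for th in np.arange(-.6,.61,.2):
    # barrel angle th: up bar towards -y
    print(round(th,1),[proj(c,[*(hub+yl*.042*(-np.sin(t))),.063+.042*np.cos(t)]).round(0).tolist() for t in(th-np.pi/2,th,th+np.pi/2)])
# rig, top camera
t=manip.camera_info('top')
def Q(x,y,z): return onz(t,330+x/5,215+(y-294)/4.2,z)[:2]
k=Q(187,446,.0735);r=Q(532,418,.0735);d=k-r
print('rig',k,r,np.linalg.norm(d),(k+r)/2,np.degrees(np.arctan2(d[1],d[0])))
def Q2(x,y,z): return onz(t,175+x/5,205+y/4.2,z)[:2]
a,b=Q2(45,170,.066),Q2(500,102,.066);d=a-b;print('link top',np.linalg.norm(d),(a+b)/2,np.degrees(np.arctan2(d[1],d[0])))
E
```

```text
[ 284  104   98  108 5557] [345.38707936 152.68202267]
[288 175  18  38 552] [296.23731884 191.62137681]
[ 353  211   37   51 1051] [368.7963844  234.37773549]
[280 222  40  14 383] [298.16710183 227.57441253]
[ 319  322   45   65 1621] [341.38494756 359.57125231]
ends [0.53209745 0.34010727] [0.5741309  0.10247904] 0.24131719382988154 [0.55311417 0.22129315] 100.03114204349919
tongue widths 0.04105443329461778 0.040536286660988186
[0.53586922 0.31807092]
[0.56993582 0.13093281]
-0.6 [[296.0, 218.0], [306.0, 237.0], [385.0, 229.0]]
-0.4 [[291.0, 221.0], [316.0, 238.0], [389.0, 226.0]]
-0.2 [[287.0, 223.0], [328.0, 238.0], [390.0, 224.0]]
0.0 [[285.0, 226.0], [339.0, 238.0], [389.0, 221.0]]
0.2 [[285.0, 228.0], [351.0, 237.0], [387.0, 219.0]]
0.4 [[287.0, 231.0], [362.0, 236.0], [382.0, 216.0]]
0.6 [[292.0, 233.0], [372.0, 234.0], [376.0, 215.0]]
rig [ 0.50608736 -0.1432277 ] [ 0.51861685 -0.32615354] 0.1833544458987523 [ 0.5123521  -0.23469062] 93.91834719166773
link top 0.24452790632346 [0.55280139 0.21854398] 98.56398372443344
```

```bash
python3 -m jog '[[[10,-19,0,1.4],[10,-19,0,1.4],[0,0,-45,0],[0,0,-45,0],[0,0,-45,0],[0,0,-45,0],[0,0,0,0],[0,0,0,0]]]' 100 60; python3 - <<'E'
from h import *
im=manip.snapshot('wrist');cv2.imwrite('pics/w2.png',im[:,:,::-1]);print(manip.sense()['tcp_pos'])
E
```

```text
t: 2.15
tcp_pos: [0.553, 0.2196, 0.2207]
tool_rot: [0.996, 0.091, 0.001, -0.0]
force: [0.4, -0.8, 0.2]
finger_gap: 0.998
[0.55324767 0.2196057  0.22152489]
```

View pics/w2.png

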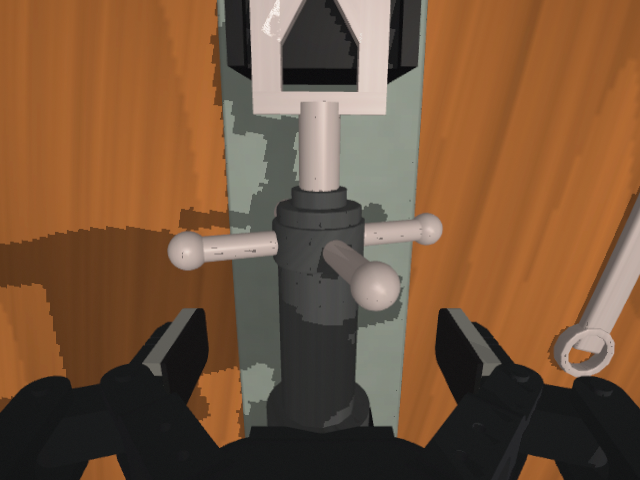

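The barrel is centred between the pads (axis at u≈320, running vertically), and the fingers clear the bars. Closing.

```bash
python3 -m jog '[[[0,0,0,0],[0,0,0,0],[0,0,0,0],[0,0,0,0],[0,0,0,0],[0,0,5,0],[0,0,10,0],[0,0,15,0]]]' 0 60
```

```text
t: 3.2
tcp_pos: [0.5521, 0.2192, 0.2497]
tool_rot: [0.996, 0.091, -0.001, 0.0]
force: [0.1, 0.8, -3.8]
finger_gap: 0.309
```

```bash
python3 -m jog '[[[-17,-56,14,-0.75],[-17,-56,14,-0.75],[-17,-56,14,-0.75],[-17,-56,14,-0.75],[-17,-56,14,-0.75],[-17,-56,14,-0.75],[-17,-56,14,-0.75],[-17,-56,14,-0.75]]]'; python3 -m jog '[[[0,0,0,0],[0,0,0,0],[0,0,0,0],[0,0,0,0],[0,0,0,0],[0,0,0,0],[0,0,0,0],[0,0,0,0]]]'; python3 - <<'E'
from h import *
import json
c=manip.camera_info('wrist');im=manip.snapshot('wrist');cv2.imwrite('pics/w3.png',im[:,:,::-1]);print(manip.sense()['tcp_pos'],yaw()[:,0])
json.dump({k:np.array(v).tolist() for k,v in c.items()},open('w3.json','w'))
E
```

```text
t: 4.2
tcp_pos: [0.4155, -0.2304, 0.3632]
tool_rot: [0.999, 0.039, 0.001, 0.001]
force: [1.0, -0.0, -4.4]
finger_gap: 0.314
t: 5.2
tcp_pos: [0.4165, -0.2287, 0.3617]
tool_rot: [0.999, 0.039, -0.0, -0.0]
force: [0.5, 0.9, -4.8]
finger_gap: 0.302
[ 0.41643319 -0.22874037  0.36170567] [ 9.96954969e-01  7.79794166e-02 -8.81302423e-06]
```

View pics/w3.png

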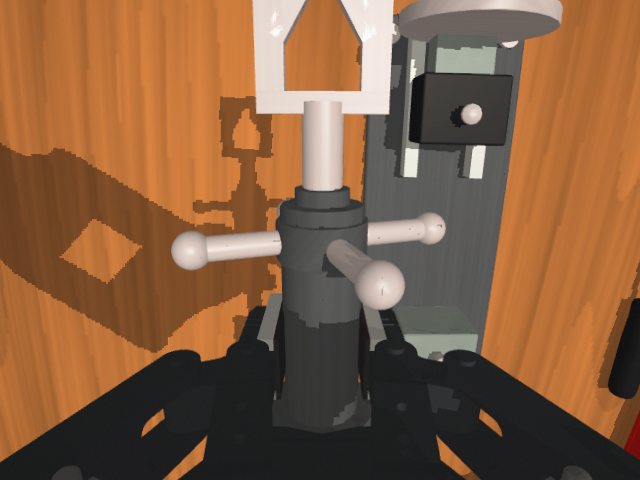

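Wrist view: knuckle stud head at (471,114), bracket stud head partly hidden near (438,358). The held link's keyhole has its flat inner edge at v≈91 (u 285–361).

```bash
python3 - <<'E'
from h import *
import json
c=json.load(open('w3.json'));T=np.array([0.4164,-0.2287])
im=cv2.imread('pics/w3.png')
k=onz(c,471,114,.071)[:2];b=onz(c,438,358,.071)[:2];d=k-b
print('wrist: k',k,'b',b,np.linalg.norm(d),np.degrees(np.arctan2(d[1],d[0])),'mid',(k+b)/2)
# knuckle block edges direct: top front corners
for u,v in[(425,72),(512,76),(411,136),(505,145)]: print('corner',onz(c,u,v,.06)[:2])
t=manip.camera_info('top')
za=.2035+.003
a=onz(c,285,91,za)[:2];e=onz(c,361,91,za)[:2];print('open width',np.linalg.norm(a-e),'inner-edge mid rel TCP',(a+e)/2-T)
print('tongue width',np.linalg.norm(onz(c,257,112,za)-onz(c,389,112,za)), (onz(c,257,112,za)+onz(c,389,112,za))[:2]/2-T)
print('collar axis',onz(c,322,218,.2035)[:2]-T)
cv2.imwrite('pics/w3c.png',cv2.resize(im[300:400,390:500],None,fx=5,fy=5,interpolation=2))
t=manip.snapshot('top');cv2.imwrite('pics/top3.png',t[:,:,::-1])
E
```

```text
wrist: k [ 0.50622151 -0.14148813] b [ 0.5140069  -0.32009968] 0.17878115011548676 92.49585280861501 mid [ 0.5101142  -0.23079391]
corner [ 0.47569489 -0.11762991]
corner [ 0.53344871 -0.11450435]
corner [ 0.47198529 -0.15862233]
corner [ 0.53729931 -0.1588225 ]
open width 0.02286052605170629 inner-edge mid rel TCP [-0.00529727  0.08284548]
tongue width 0.040245328918180334 [-0.00482244  0.07681988]
collar axis [-0.00248393  0.0429651 ]
```

View pics/w3c.png

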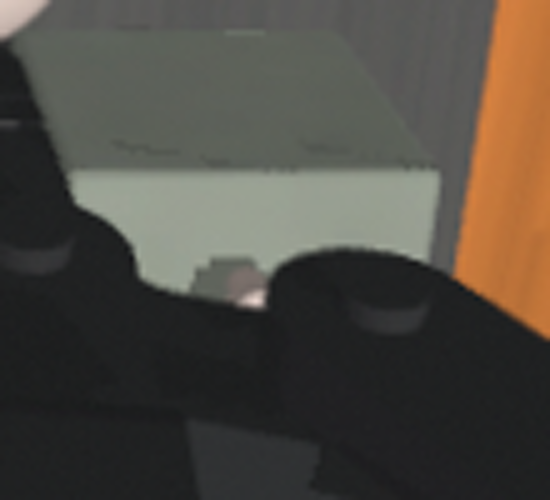

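```bash
python3 - <<'E'
from h import *
import json
c=json.load(open('w3.json'))
p=onz(c,478,334,.06)[:2];k=np.array([.5062,-.1418])
print('corner',p)
for y in(91,92,93,94,95,96):
    a=np.radians(y);x=np.array([np.cos(a),np.sin(a)]);n=np.array([-x[1],x[0]])
    print(y,'pred corner',k+x*(-.161)-n*.03,'bstud px',proj(c,[*(k-x*.184),.071]).round(0),'b',k-x*.184,'mid',k-x*.092)
# subpixel stud blobs in top image
im=cv2.imread('pics/top0.png').astype(int);t=manip.camera_info('top')
for (u0,u1,v0,v1) in((362,372,246,257),(431,443,240,251)):
    g=im[v0:v1,u0:u1]; w=np.clip(g[...,2]-g[...,1]+0,0,None)*(g.sum(2)>250); w=np.where(w>w.max()*.3,w,0);V,U=np.mgrid[v0:v1,u0:u1]
    u,v=(w*U).sum()/w.sum(),(w*V).sum()/w.sum();print(u,v,onz(t,u,v,.072)[:2])
E
```

```text
corner [ 0.54644268 -0.3033791 ]
91 pred corner [ 0.53900527 -0.30225191] bstud px [431. 364.] b [ 0.50941124 -0.32577198] mid [ 0.50780562 -0.23378599]
92 pred corner [ 0.54180054 -0.30165494] bstud px [435. 364.] b [ 0.51262151 -0.32568791] mid [ 0.50941075 -0.23374396]
93 pred corner [ 0.54458497 -0.30100928] bstud px [439. 364.] b [ 0.51582982 -0.32554783] mid [ 0.51101491 -0.23367392]
94 pred corner [ 0.54735771 -0.30031512] bstud px [443. 364.] b [ 0.51903519 -0.32535179] mid [ 0.5126176  -0.23357589]
95 pred corner [ 0.55011792 -0.29957267] bstud px [447. 364.] b [ 0.52223666 -0.32509982] mid [ 0.51421833 -0.23344991]
96 pred corner [ 0.55286474 -0.29878217] bstud px [451. 364.] b [ 0.52543324 -0.32479203] mid [ 0.51581662 -0.23329601]
367.0687022900763 250.58396946564886 [ 0.50780613 -0.14255123]
436.25210084033614 244.21008403361344 [ 0.51957088 -0.32610449]
```

Rig middle is (0.512,-0.234) with yaw about 93.8° (the top and wrist views agree to within 2 mm). The link in hand is at about 94°. Moving over and down to a hover.

```bash
python3 -m jog '[[[32,-2.6,0,-0.1],[32,-2.5,0,-0.1],[32,-2.5,0,-0.1],[0,0,-35,0],[0,0,-35,0],[0,0,-32,0],[0,0,0,0],[0,0,0,0]]]'; python3 - <<'E'
from h import *
import json
c=manip.camera_info('wrist');im=manip.snapshot('wrist');cv2.imwrite('pics/w4.png',im[:,:,::-1]);print(manip.sense()['tcp_pos'],yaw()[:,0])
json.dump({k:np.array(v).tolist() for k,v in c.items()},open('w4.json','w'))
E
```

```text
t: 6.3
tcp_pos: [0.5129, -0.2367, 0.2605]
tool_rot: [0.999, 0.036, 0.001, 0.0]
force: [1.1, -0.3, -3.3]
finger_gap: 0.305
[ 0.5130699 -0.2368075  0.2610659] [0.9973473  0.07275476 0.00225883]
```

View pics/w4.png

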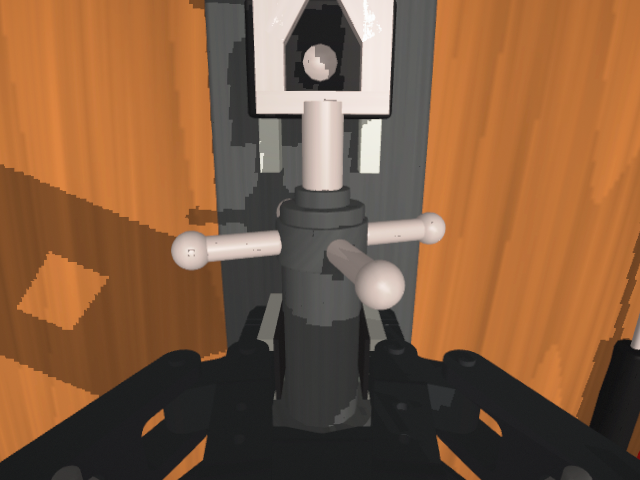

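```bash
python3 - <<'E'
from h import *
import json
c=json.load(open('w4.json'))
z=.261-.158+.003
print('stud',onz(c,320,62,.0725)[:2],'inner edge',(onz(c,285,91,z)+onz(c,361,91,z))[:2]/2,'opening widest',onz(c,323,42,z)[:2])
E
```

```text
stud [ 0.50634008 -0.14135359] inner edge [ 0.50822113 -0.15403975] opening widest [ 0.5072267 -0.140475 ]
```

The stud sits 12.7 mm from the opening's inner edge (11.5 ideal) and 1 mm off across, which is well inside the clearance. Lowering, then letting go.

```bash
python3 -m jog '[[[0,0,-10,0],[0,0,-10,0],[0,0,-10,0],[0,0,-8,0],[0,0,-1,0],[0,0,0,0],[0,0,0,0],[0,0,0,0]]]'; python3 - <<'E'
from h import *
s=manip.sense();print(s['tcp_pos'],s['force'])
E
```

```text
t: 7.35
tcp_pos: [0.5123, -0.2361, 0.2234]
tool_rot: [0.999, 0.037, 0.0, 0.0]
force: [-3.7, 2.6, 18.2]
finger_gap: 0.306
[ 0.51228537 -0.23614512  0.22341317] [-3.6729919   2.60276203 18.22028265]
```

```bash
python3 -m jog '[[[0,0,0,0],[0,0,0,0],[0,0,0,0],[0,0,0,0],[0,0,0,0],[0,0,0,0],[0,0,30,0],[0,0,40,0]]]' 100; python3 - <<'E'
from h import *
import json
s=manip.sense();print(s['tcp_pos'],s['force'])
c=manip.camera_info('wrist');im=manip.snapshot('wrist');cv2.imwrite('pics/w5.png',im[:,:,::-1])
json.dump({k:np.array(v).tolist() for k,v in c.items()},open('w5.json','w'))
E
```

```text
t: 8.35
tcp_pos: [0.5121, -0.2361, 0.2904]
tool_rot: [0.999, 0.036, -0.001, -0.001]
force: [0.6, -0.3, 0.5]
finger_gap: 0.999
[ 0.51208463 -0.23612255  0.29038474] [ 0.59398615 -0.29207423  0.51821151]
```

View pics/w5.png

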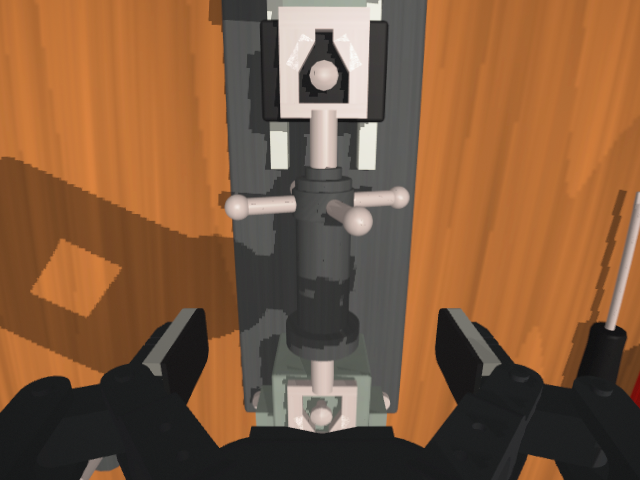

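The link lies on both flats with a stud head showing inside each keyhole, at (323,75) and (320,417). The upper bar leans right (+x), which is the tightening direction. Next I shut the fingers above the hub to push the balls.

```bash
python3 -m jog '[[[-8,17,15,0],[-8,17,15,0],[0,0,0,0],[0,0,0,0],[0,0,0,0],[0,0,0,0],[0,0,0,0],[0,0,0,0]]]' 0 60; python3 - <<'E'
from h import *
import json
# check link pose from w5 by bar balls/tongue
c=json.load(open('w5.json'))
inner=onz(c,324,103,.066)[:2];stud=onz(c,324,75,.0725)[:2];print('inner',inner,'stud',stud,'upper ball',onz(c,358,221,.1027)[:2],'side balls',onz(c,237,207,.076)[:2],onz(c,399,197,.05)[:2])
s=manip.sense();print(s['tcp_pos'],s['finger_gap'])
E
```

```text
t: 9.4
tcp_pos: [0.4965, -0.2024, 0.3205]
tool_rot: [0.999, 0.036, -0.0, -0.0]
force: [0.6, -0.4, 0.8]
finger_gap: -0.001
inner [ 0.50733912 -0.15293781] stud [ 0.50645267 -0.14126704] upper ball [ 0.52474147 -0.19996517] side balls [ 0.46927247 -0.20359195] [ 0.55142998 -0.19746959]
[ 0.49645861 -0.2024287   0.32054743] -0.0008732896755951207
```

```bash
python3 -m jog '[[[0,0,-31,0],[0,0,-30,0],[0,0,0,0],[10,0.6,0,0],[10,0.6,-2,0],[10,0.7,-2,0],[0,0,0,0],[0,0,0,0]]]'; python3 - <<'E'
from h import *
import json
s=manip.sense();print(s['tcp_pos'],s['force'])
c=manip.camera_info('wrist');im=manip.snapshot('wrist');cv2.imwrite('pics/w6.png',im[:,:,::-1])
json.dump({k:np.array(v).tolist() for k,v in c.items()},open('w6.json','w'))
E
```

```text
t: 10.4
tcp_pos: [0.5266, -0.2001, 0.2561]
tool_rot: [0.999, 0.036, 0.0, -0.0]
force: [-1.2, 1.4, 1.5]
finger_gap: -0.001
[ 0.52664165 -0.20014451  0.25607529] [-1.18254839  1.44573219  1.47449182]
```

View pics/w6.png

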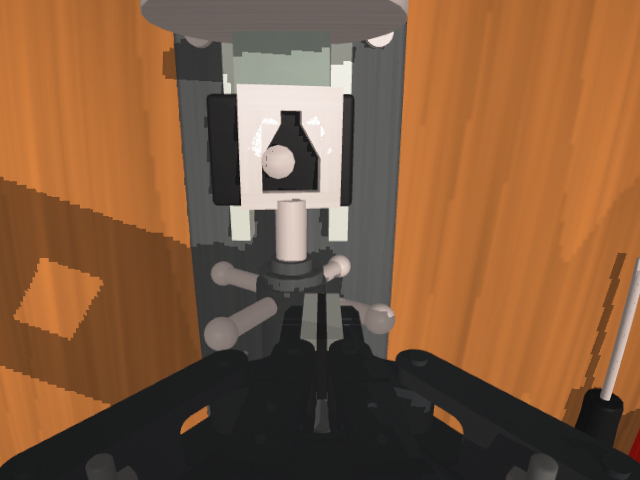

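The push turned the bar. The pushed ball is now at (380,319) and the next one at (221,334). The link slid about 5 mm to +x and its opening edge is now under the stud head, as expected. I'll get the bar angle by casting ball rays onto the hub's plane.

```bash
cat >> h.py <<'E'
AX=np.array([-.066,.9978,0]);HUB=np.array([.5104,-.2008,.063]);S=np.array([.9978,.066,0])
def ball(c,u,v):
    o,d=ray(c,u,v);p=o+d*(((HUB-o)@AX)/(d@AX))-HUB
    return np.array([p@S,p[2]])*1000
E
python3 - <<'E'
from h import *
import json
c=json.load(open('w6.json'))
P=[ball(c,*p) for p in((380,319),(221,334),(222,273),(340,266))]
for p in P: print(p)
z=onz(c,291,190,.066)[:2];print('hole inner mid',z)
E
```

```text
[39.86820548 25.26355723]
[-19.35219124  37.48124774]
[-33.43685774 -22.7167793 ]
[ 26.94452159 -34.01784266]
hole inner mid [ 0.51156373 -0.1539025 ]
```

```bash
python3 -m jog '[[[0,0,40,0],[-61,-4,0,0],[0,0,-33,0],[17,1.1,0,0],[16,1.1,-2,0],[16,1,-3,0],[16,1,-2,0],[0,0,0,0]]]'; python3 - <<'E'
from h import *
import json
s=manip.sense();print(s['tcp_pos'],s['force'])
c=manip.camera_info('wrist');im=manip.snapshot('wrist');cv2.imwrite('pics/w7.png',im[:,:,::-1])
json.dump({k:np.array(v).tolist() for k,v in c.items()},open('w7.json','w'))
E
```

```text
t: 11.45
tcp_pos: [0.5321, -0.2, 0.2557]
tool_rot: [0.999, 0.037, 0.001, 0.0]
force: [-0.4, 1.4, 1.9]
finger_gap: 0.001
[ 0.53212219 -0.20002556  0.25569053] [-0.43617167  1.38137304  1.87112101]
```

View pics/w7.png

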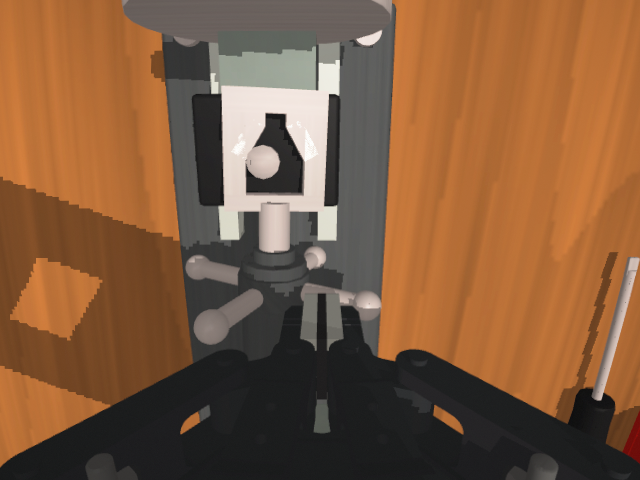

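```bash
python3 - <<'E'
from h import *
import json
c=json.load(open('w7.json'))
import h
for dy in(0,.004,.006):
    h.HUB=np.array([.5104,-.2008+dy,.063])
    P=[ball(c,*p) for p in((368,305),(212,327),(199,268),(315,257))]
    print(dy,[p.round(1).tolist() for p in P],np.linalg.norm(P[0]-P[2])/2,np.linalg.norm(P[1]-P[3])/2)
w6=json.load(open('w6.json'))
print('inner edges',onz(w6,291,190,.066)[:2],onz(c,274,193,.066)[:2],'side mid w6',)
E
```

```text
0 [[42.3, 13.4], [-17.9, 32.8], [-40.9, -28.8], [19.4, -47.5]] 46.64356431234588 44.24646744672662
0.004 [[40.9, 21.6], [-16.0, 39.9], [-37.7, -18.3], [19.3, -36.0]] 44.088457014071004 41.8226717192185
0.006 [[40.2, 25.7], [-15.0, 43.4], [-36.1, -13.0], [19.2, -30.2]] 42.81090336493353 40.610773855464416
inner edges [ 0.51156373 -0.1539025 ] [ 0.51056855 -0.1556056 ] side mid w6
```

```bash
python3 -m jog '[[[0,0,40,0],[-61,1,0,0],[0,0,-33,0],[15,1,0,0],[15,1,-2,0],[15,1,-3,0],[15,1,-2,0],[0,0,0,0]]]'; python3 - <<'E'
from h import *
import json
s=manip.sense();print(s['tcp_pos'],s['force'])
c=manip.camera_info('wrist');im=manip.snapshot('wrist');cv2.imwrite('pics/w8.png',im[:,:,::-1])
json.dump({k:np.array(v).tolist() for k,v in c.items()},open('w8.json','w'))
E
```

```text
t: 12.5
tcp_pos: [0.5317, -0.1951, 0.256]
tool_rot: [0.999, 0.037, 0.002, 0.001]
force: [-1.0, 1.0, 1.5]
finger_gap: 0.002
[ 0.53173395 -0.19509947  0.25601435] [-1.03925204  0.96634655  1.47653081]
```

View pics/w8.png

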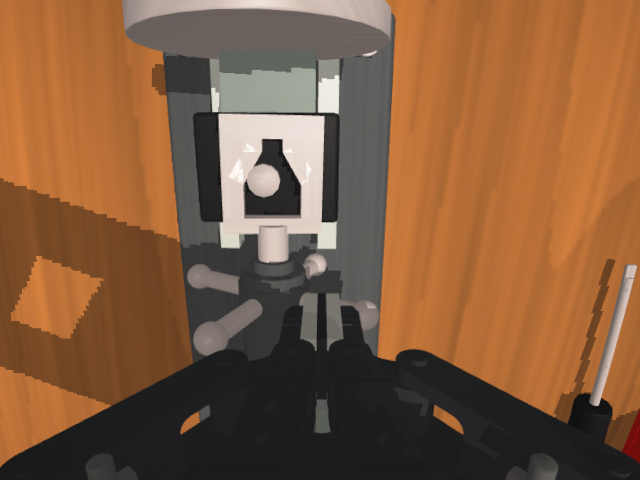

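Rod visible length keeps shrinking (54, then 42, then 29 px), so the barrel is near 4.2 rad. Next stroke; from here I check numerically.

```bash
python3 -m jog '[[[0,0,40,0],[-60,-4,0,0],[0,0,-33,0],[15,1,0,0],[15,1,-2,0],[15,1,-3,0],[16,1,-2,0],[0,0,0,0]]]'; cat >> h.py <<'E'
def look(name):
    """bright round blobs (balls, stud head), dark/bright profile down the link's axis"""
    import json
    s=manip.sense();print(s['tcp_pos'].round(4),s['force'].round(1))
    c=manip.camera_info('wrist');im=manip.snapshot('wrist')[:,:,::-1].copy();cv2.imwrite(f'pics/{name}.png',im)
    json.dump({k:np.array(v).tolist() for k,v in c.items()},open(name+'.json','w'))
    analyse(im)
def analyse(im):
    g=cv2.medianBlur(cv2.cvtColor(im,cv2.COLOR_BGR2GRAY),5)
    h=cv2.HoughCircles(g,cv2.HOUGH_GRADIENT,1,15,param1=80,param2=13,minRadius=9,maxRadius=20)
    print('circles',[x.round().tolist() for x in h[0] if 150<x[0]<420 and 90<x[1]<360])
    hs=cv2.cvtColor(im,cv2.COLOR_BGR2HSV);m=((hs[...,1]<60)&(hs[...,2]>150)).astype('uint8')
    n,l,st,ce=cv2.connectedComponentsWithStats(cv2.morphologyEx(m,cv2.MORPH_OPEN,np.ones((3,3))))
    for i in range(1,n):
        if st[i,4]>120 and 130<ce[i][0]<420 and ce[i][1]<360: print('blob',st[i],ce[i].round())
E
python3 -c "
from h import *
for n in('w7','w8'): print(n);analyse(cv2.imread(f'pics/{n}.png'))
look('w9')"
```

```text
t: 13.55
tcp_pos: [0.5321, -0.1948, 0.2557]
tool_rot: [0.999, 0.037, 0.001, 0.0]
force: [-2.1, 1.0, 1.6]
finger_gap: -0.002
w7
circles [[210.0, 326.0, 17.0], [262.0, 162.0, 17.0], [366.0, 306.0, 15.0], [314.0, 256.0, 10.0], [252.0, 298.0, 10.0], [198.0, 266.0, 13.0], [276.0, 216.0, 17.0]]
blob [357  31  25  15 216] [370.  38.]
blob [  219    47   121   206 16429] [275. 139.]
blob [210  73   9  21 139] [214.  84.]
blob [307 247  19  21 305] [316. 257.]
blob [339 292  15  12 126] [345. 297.]
blob [357 293  24  16 320] [368. 301.]
w8
circles [[262.0, 180.0, 17.0], [210.0, 338.0, 18.0], [200.0, 276.0, 12.0], [316.0, 264.0, 10.0], [252.0, 308.0, 10.0], [310.0, 302.0, 10.0], [364.0, 316.0, 16.0]]
blob [ 128    0  263   34 3871] [271.   8.]
blob [ 211   68  104   44 3980] [266.  91.]
blob [318  75  22  39 736] [328.  95.]
blob [  219   114   118   149 11102] [272. 180.]
blob [309 255  17  19 256] [317. 264.]
[ 0.5321 -0.1948  0.2557] [-2.1  1.   1.6]
circles [[362.0, 326.0, 14.0], [260.0, 188.0, 19.0], [208.0, 344.0, 17.0], [274.0, 258.0, 16.0], [252.0, 318.0, 10.0], [208.0, 282.0, 11.0], [282.0, 272.0, 14.0], [322.0, 272.0, 10.0]]
blob [ 128    0  263   46 7296] [261.  15.]
blob [ 220   76   96   45 3830] [269. 100.]
blob [318  85  22  38 742] [329. 104.]
blob [212  97   8  25 157] [215. 108.]
blob [ 220  140  117  132 9409] [275. 197.]
blob [316 264  18  13 162] [325. 270.]
```

The stud and disc moved about 3 mm inwards in the picture, so the knuckle is being drawn. Now the last stroke, stopping short of the thread stop.

```bash
python3 -m jog '[[[0,0,40,0],[-60,-7,0,0],[0,0,-33,0],[15,1,0,0],[15,1,-2,0],[11,1,-1,0],[5,0,0,0],[0,0,0,0]]]'; python3 -c "
from h import *
look('w10')
import json
c=json.load(open('w10.json'));h9=json.load(open('w9.json'));h8=json.load(open('w8.json'))
for q,v in((h8,180),(h9,188)): print(onz(q,262,v,.0725)[:2])"
```

```text
t: 14.6
tcp_pos: [0.517, -0.1989, 0.2596]
tool_rot: [0.999, 0.037, 0.0, -0.0]
force: [-1.2, -0.0, -0.3]
finger_gap: -0.001
[ 0.517  -0.1989  0.2596] [-1.2 -0.  -0.3]
circles [[222.0, 326.0, 16.0], [262.0, 272.0, 11.0], [370.0, 336.0, 16.0], [304.0, 180.0, 16.0], [374.0, 278.0, 11.0], [350.0, 268.0, 10.0]]
blob [ 178    0  254   38 5111] [310.  11.]
blob [ 258   63  113   52 4511] [315.  93.]
blob [245  92   7  23 151] [248. 102.]
blob [ 257  150  108  120 8400] [308. 202.]
blob [343 269  41  21 531] [367. 280.]
[ 0.50608448 -0.14486169]
[ 0.50614904 -0.14745057]
```

```bash
python3 -c "
from h import *
import json,h
for n,st,bl in(('w9',(260,188),((362,326),(208,344),(208,282),(322,272))),('w10',(304,180),((370,336),(222,326),(262,272),(374,278)))):
  c=json.load(open(n+'.json'));print(n,'stud',onz(c,*st,.0725)[:2])
  for dy in(-.003,0,.003):
    h.HUB=np.array([.5104,-.2008+dy,.063]);P=[ball(c,*p) for p in bl]
    d=P[0]-P[2];e=P[1]-P[3];print(dy,np.linalg.norm(d)/2,np.linalg.norm(e)/2,'ang',np.arctan2(d[0],d[1]),np.arctan2(e[0],e[1]),'ctr',(P[0]+P[2])/2)
"
```

```text
w9 stud [ 0.50536593 -0.14750583]
-0.003 44.88448121341341 44.27231958891731 ang 1.0322508509058343 -0.5184850429270599 ctr [ 1.55983603 -6.97134543]
0 43.227578820345556 42.63801502995941 ang 1.032250850905834 -0.5184850429270597 ctr [ 2.12815148 -0.70398361]
0.003 41.57067642727774 41.00371047100151 ang 1.0322508509058341 -0.5184850429270601 ctr [2.69646694 5.5633782 ]
w10 stud [ 0.50702443 -0.14779286]
-0.003 42.00981829972325 42.67352897018518 ang 0.6513345096289983 -0.9132827046456122 ctr [ 0.78016342 -0.03240772]
0 40.397179407828915 41.03541209044244 ang 0.6513345096289985 -0.9132827046456119 ctr [0.82166221 6.3724658 ]
0.003 38.78454051593459 39.39729521069976 ang 0.6513345096289983 -0.913282704645612 ctr [ 0.86316099 12.77733932]
```

Bar angle 0.65–0.66 means barrel ≈ 6.94 rad; the stud has moved in about 6.5 mm. A small further nudge to feel the stop.

```bash
python3 -m jog '[[[2,0,0,0],[2,0,0,0],[1,0,0,0],[0,0,0,0],[0,0,0,0],[0,0,0,0],[0,0,0,0],[0,0,0,0]]]'
```

```text
t: 15.65
tcp_pos: [0.5206, -0.199, 0.2595]
tool_rot: [0.999, 0.036, -0.001, -0.001]
force: [-6.1, -1.1, -0.1]
finger_gap: -0.001
```

```bash
python3 -m jog '[[[1,0,0,0],[1,0,0,0],[1,0,0,0],[0,0,0,0],[0,0,0,0],[0,0,0,0],[0,0,0,0],[0,0,0,0]]]'
```

```text
t: 16.65
tcp_pos: [0.5226, -0.199, 0.2593]
tool_rot: [0.999, 0.037, -0.003, -0.001]
force: [-8.6, -2.3, 0.2]
finger_gap: -0.0
```

```bash
python3 -c "
from h import *
look('w11')"; python3 -m jog '[[[-6,0,0,0],[-6,0,0,0],[0,0,40,0],[0,0,40,0],[0,30,10,0],[0,0,0,0],[0,0,0,0],[0,0,0,0]]]'; python3 -c "
from h import *
look('w12')
cv2.imwrite('pics/top12.png',manip.snapshot('top')[:,:,::-1])"
```

```text
[ 0.5226 -0.199   0.2593] [-8.6 -2.3  0.2]
circles [[216.0, 332.0, 16.0], [248.0, 274.0, 11.0], [368.0, 336.0, 16.0], [290.0, 182.0, 16.0], [304.0, 260.0, 19.0], [360.0, 278.0, 9.0], [294.0, 316.0, 10.0]]
blob [ 165    0  255   40 5311] [297.  11.]
blob [ 248   64  115   52 4646] [308.  93.]
blob [237  92   7  23 150] [240. 102.]
blob [ 247  151  111  120 8540] [298. 203.]
blob [336 268  35  20 404] [357. 278.]
t: 17.7
tcp_pos: [0.5126, -0.1698, 0.3491]
tool_rot: [0.999, 0.036, -0.0, -0.0]
force: [-0.5, -0.5, 0.1]
finger_gap: 0.0
[ 0.5126 -0.1698  0.3491] [-0.5 -0.5  0.1]
circles [[316.0, 232.0, 17.0], [314.0, 206.0, 10.0], [360.0, 302.0, 10.0], [266.0, 300.0, 9.0], [254.0, 104.0, 10.0], [296.0, 318.0, 12.0], [316.0, 250.0, 12.0], [380.0, 112.0, 16.0], [280.0, 172.0, 11.0]]
blob [298  66  14  18 241] [304.  75.]
blob [334  68  12  17 195] [339.  76.]
blob [279  70  11  15 163] [284.  77.]
blob [ 244   95  148   31 3167] [318. 113.]
blob [ 285  134   73   29 1804] [322. 150.]
blob [ 285  188   70   72 3265] [317. 219.]
blob [338 263  26  16 266] [352. 271.]
blob [331 287  21  16 141] [342. 295.]
blob [354 295  16  17 216] [362. 303.]
```

```bash
python3 -c "
from h import *
import json,h
c=json.load(open('w11.json'))
h.HUB=np.array([.5104,-.2038,.063])
P=[ball(c,*p) for p in((368,336),(216,332),(248,274),(360,278))];d=P[0]-P[2];e=P[1]-P[3];print('w11',np.arctan2(d[0],d[1]),np.arctan2(e[0],e[1]),(P[0]+P[2])/2)
c=json.load(open('w12.json'))
for dy in(-.007,-.005,-.003):
  h.HUB=np.array([.5104,-.2008+dy,.063]);P=[ball(c,*p) for p in((361,302),(266,300))];print(dy,P,[np.arctan2(*p) for p in P],[np.hypot(*p) for p in P])
print('stud',onz(c,314,206,.0735)[:2])
im=cv2.imread('pics/w12.png');L=[]
for th in(.5,.6,.7,.8):
  print(th,[proj(c,HUB+np.array([0,-.004,0])+.042*(S*np.sin(t)+np.array([0,0,np.cos(t)]))).round().tolist() for t in(th,th-np.pi/2)])
g=im[95:330,230:400].copy();hs=cv2.cvtColor(im,cv2.COLOR_BGR2HSV)
u=lambda z:proj(c,[.5123,-.2,z])
# link tongue axis across: mid of tongue at two rows & both ends
m=(hs[...,1]<60)&(hs[...,2]>140)
for v in range(180,262,10): x=np.where(m[v,270:380])[0]+270; print(v,x.min() if len(x) else None,x.max() if len(x) else None)
"
```

```text
w11 0.7371930775617743 -0.8139930575891252 [1.08316483 1.26434448]
-0.007 [array([31.14309947, 23.05449702]), array([-30.90852339,  20.84035927])] [np.float64(0.9335475162657848), np.float64(-0.9775556901952784)] [np.float64(38.747935141381326), np.float64(37.2781087595693)]
-0.005 [array([30.53967444, 27.23683333]), array([-30.39932614,  25.06239638])] [np.float64(0.8425018280025824), np.float64(-0.8813300542019341)] [np.float64(40.92086026465938), np.float64(39.39851192696798)]
-0.003 [array([29.9362494 , 31.41916965]), array([-29.89012888,  29.2844335 ])] [np.float64(0.7612335236217276), np.float64(-0.7956335451273641)] [np.float64(43.39750280301919), np.float64(41.84492621460774)]
stud [ 0.50675969 -0.14724919]
0.5 [[346.0, 307.0], [257.0, 295.0]]
0.6 [[351.0, 306.0], [260.0, 298.0]]
0.7 [[356.0, 304.0], [263.0, 300.0]]
0.8 [[361.0, 302.0], [267.0, 302.0]]
180 None None
190 285 346
200 286 346
210 286 346
220 286 346
230 286 345
240 285 354
250 286 345
260 322 324
```

```bash
python3 -c "
from h import *
s=manip.sense();print(s['t'],abs(s['qd']).max(),s['force']);manip.sign_off()"
```

```text
17.8 0.001729721944291821 [ 0.25102571  0.35124647 -0.77680294]
the job is handed in; nothing more can be done
```

The link is hung on both studs and wound tight, and I handed the job in at t = 17.8 s of the 61 s allowed. I lifted it off the rest by its barrel, hung it with the bars at the knuckle end and let go. Then I wound the barrel with the closed fingertips, bar after bar, in five strokes plus a final nudge.

**Last checks:**
- **Barrel:** the bar angle measured 0.74 rad under load and about 0.75–0.8 after backing off. That puts the barrel at its 7.0 rad stop. The opposing force rose to only about 9 N at the last push, so the stop shows more from the angle than from a sharp rise in force.
- **Knuckle:** the knuckle stud had moved in about 6 mm in the wrist view. That is over the 4 mm needed but less than the roughly 8 mm expected, and measurement error is about 2 mm.
- **Clear of the robot:** the gripper was well above the link, and the force reading was near zero when I handed in.

I looked for the stud inside the keyhole by eye at both ends after hanging, and at the knuckle end only during the first strokes. The later strokes were checked only by numbers from the pictures, because I had used up the picture views. I did not re-measure the bystanders; the planned moves kept clear of them and no contact force showed.

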